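Chock the sheeter roller and swing its stop aside

ROBOT

A 6-joint arm with a two-finger parallel gripper is mounted at the origin on a cart in front of the work surface, level with it; the furniture and walls round the work are solid. World frame = base frame: x ahead of the robot, y to its left, z up, the work surface at z = 0. Lengths are in m, angles in rad, forces in N, time in s.
With the tool pointing down it reaches from about 0.35 to 0.975 m from the base axis. Payload 7.1 kg.
Tool frame: the origin (TCP) lies on the centre line of the jaws, within the pads' length; the fingertips stand finger_overhang ahead of it and the grasp point (between the pads) is the TCP (finger_overhang is the distance from the TCP to the fingertips, in m); y points along the fingers, z is the direction in which the jaws open and shut, and the axes are right-handed (so a half turn about y gives the same grasp; the last joint's range is limited). The gripper opens to 88 mm and grips with 3 to 60 N. Pads are 20 mm wide; open, the fingers measure 115 mm over their backs; the gripper's body (75 mm by 178 mm) begins 61 mm behind the grasp point.
Start: joints at [-1.168, 0.423, 1.63, -0, 1.089, -0.019], TCP at [0.256, -0.57, 0.242] pointing down, gripper open.
Joint ranges: [-3, 3], [-0.9, 2.11], [0.09, 2.58], [-1.31, 4.45], [0.11, 2.69], [-2.54, 2.54]. Speed limits (rad/s): [2.39, 2.39, 3.01, 3.14, 3.14, 3.14].

INTERFACE

Orientations are given as a unit quaternion [x, y, z, w].
In Python, from rig import sense, capture, job_done, finger_overhang gives the robot as it stands.
- The arm moves only by the shell command python3 -m handwheel 'ROWS' [OPENING] [FORCE]. ROWS is JSON, a list of rows, each a list of 4 numbers: the shift along the world's x, y, z in m, then the turn about the world's z in rad. A call has 1 to 5 rows; each row is the pose to reach, as a shift and turn from the pose measured when the call began; what a row does not reach only later rows make up. A row lasts 1/10 s, in which the tool goes at most 50 mm and 8.59 degrees, less where a joint would pass 70% of its speed; a pose out of reach is approached as far as the arm can. A call with a gripper value outside its range is refused whole. OPENING is the opening in per cent of the stroke, from 0 (shut) to 100 (fully open), set as the call begins (- or left out, the last holds). The fingers move at their own pace and stop on an object; FORCE is the grip in N (left out, the last holds). Time passes only in rows, so rows that repeat a pose let the fingers close. It gives the time, the measured TCP pose, the force and the opening at its end, in the units of the state.
- sense(): the state, without advancing time (a new reading comes with each control period).
- capture(name): name is "scene" or "top" or "wrist"; returns a dict with "pixels" (480x640x3 uint8, red, green, blue), "camera_matrix" (3x3 intrinsics, pixels), "R" (3x3) and "t" (3): a world point X has camera coordinates R X + t. Camera axes: x right, y down, z forward; pixel columns grow to the right and rows downward; lengths in m; the calibration is good to about 2 mm. A picture is of the moment at which its call begins. There is no depth.
- job_done(): hands the job in, once; it reports no verdict.
The state is a dict: "time_s": time; "q": joint angles; "joint_vel": joint speeds; "joint_torque": joint torques, N m; "tool_pos": TCP position; "tcp_rot": TCP orientation; "contact_force": force on the tool from outside, world axes, zero at the start; "wrist_torque": the same for the moment, N m; "gripper_width": finger opening in m.
Only numpy, scipy, OpenCV 4.12 (cv2) and the standard library are available. Lean on these libraries where they do the work, as an engineer would, in place of code of your own. Each camera call takes 0.05 s, during which the arm holds its last target. There are 200 camera calls.

TASK

The dough-sheeter roller lies across the sloping drain board, kept from rolling down only by the turn-stop at its middle. Fetch the two rubber chocks and push one snugly under the roller's low side near each end, square to it with the thin edge first; only then turn the stop a full quarter turn aside, so that the roller stays where it lies on the chocks alone and can be cleaned along its whole face. Leave the other things where they are.

Things in the scene. Friction and masses are not known exactly. Their poses are not given: they have to be found in the camera images.
- drain_board: Fixed stainless drain board, 300 mm along the slope, 360 mm across, sloping 5 degrees down towards the robot, face 30 to 60 mm above the table. Origin on the upper face, midway across, 165 mm from the low edge. x runs uphill in the face, y across it (to the left), z normal to it. Flat; rims 7 mm high at the sides and high edge; low edge open.
- sheeter_roller: Loose metal roller, smooth body 56 mm diameter, 280 mm long, stepped journals 34 mm long at the ends; about 0.9 kg. Origin at its middle on its axis; y along the axis, parallel to the board's y. Its axis lies about 60 mm uphill of the board's origin, 28 mm above the face. It rolls freely down the slope if nothing holds it.
- chock_a: Loose grey rubber wedge, 70 mm long (x), 44 mm wide (y), 34 mm high, about 0.18 kg. Origin at the middle of its underside; +x points to the thin edge (3 mm thick, at x = +35 mm). Flat top from x = -35 to -15 mm, then a straight slope to the thin edge; upright back at x = -35 mm. Starts flat on the table at any yaw, at one of four places beside the board.
- chock_b: The other chock, the same as chock_a in every way; either may go to either end.
- chock_a_tip (a point): Middle of chock_a's thin edge, on its underside. Pushed home, it lies 13 mm downhill of the roller's axis, measured along the board's face; it slides with 1 to 2 N until then, then jams and resists with 5 to 10 N; a harder push shoves the roller uphill.
- chock_b_tip (a point): Middle of chock_b's thin edge, on its underside.
- turn_stop (a joint): Angle of the turn-stop, rad: near 0 = nose against the roller (holding); 1.57 to 1.62 (end of travel) = fully aside, bar parallel to the roller. It grows anticlockwise seen from above (nose to the left, tail to the right). It stays where it is left and takes about 1.5 N at the pin to turn.
- stop_pivot (a point): On the stop's pivot axis (normal to the face), at the top of its bar, 32 mm above the face. The bar is 20 mm wide, 20 to 32 mm above the face, 40 mm from pivot to nose and 50 mm to the tail's end; a chock whose middle is 80 mm or more from the board's centre line is clear of its swing.
- stop_pin (a point): Grip pin on the tail of the stop: upright black cylinder 15 mm diameter, from 32 to 66 mm above the face, 40 mm from the pivot (downhill of it at 0, to the right of it when aside). This point is on its axis, 55 mm above the face.
- ring_cutter_small: Bystander: thin steel ring cutter, 48 mm diameter, 34 mm high, standing on the low part of the board. Origin at the centre of its underside.
- ring_cutter_large: Bystander: thin steel ring cutter, 64 mm diameter, 34 mm high, at one of the four places beside the board. Origin at the centre of its underside.
- kitchen_timer: Bystander: white clip timer standing upright, 36 x 66 mm, 62 mm high, at one of the four places beside the board. Origin under its middle.
- wood_mould: Bystander: carved wooden bar mould 210 x 55 x 24 mm, at the left. Origin at the centre of its underside, y along its length.
- tape_roll: Bystander: roll of tape lying flat, 104 mm diameter, 25 mm high, at the right. Origin at the centre of its underside.
There are look-alikes about, which are no part of the job. What is shaped like the chock_a but red is not meant.

How it is judged:
On the way:
1. both chocks are snug against the roller's low side, one near each end, while the turn-stop still holds the roller ((((x of chock_a_tip in the frame of drain_board between 0.041 and 0.066 m and z of chock_a_tip in the frame of drain_board between -0.004 and 0.004 m and y of chock_a in the frame of drain_board between 0.06 and 0.135 m and angle between the x axis of chock_a and the x axis of drain_board, either way round below 0.15 rad and angle between the z axis of chock_a and the z axis of drain_board, either way round below 0.06 rad) and (x of chock_b_tip in the frame of drain_board between 0.041 and 0.066 m and z of chock_b_tip in the frame of drain_board between -0.004 and 0.004 m and y of chock_b in the frame of drain_board between -0.135 and -0.06 m and angle between the x axis of chock_b and the x axis of drain_board, either way round below 0.15 rad and angle between the z axis of chock_b and the z axis of drain_board, either way round below 0.06 rad)) or ((x of chock_a_tip in the frame of drain_board between 0.041 and 0.066 m and z of chock_a_tip in the frame of drain_board between -0.004 and 0.004 m and y of chock_a in the frame of drain_board between -0.135 and -0.06 m and angle between the x axis of chock_a and the x axis of drain_board, either way round below 0.15 rad and angle between the z axis of chock_a and the z axis of drain_board, either way round below 0.06 rad) and (x of chock_b_tip in the frame of drain_board between 0.041 and 0.066 m and z of chock_b_tip in the frame of drain_board between -0.004 and 0.004 m and y of chock_b in the frame of drain_board between 0.06 and 0.135 m and angle between the x axis of chock_b and the x axis of drain_board, either way round below 0.15 rad and angle between the z axis of chock_b and the z axis of drain_board, either way round below 0.06 rad))) and value of joint turn_stop below 0.25 rad), for 0.2 s.
At the end, for the whole second after the job is handed in: Chocks flat on the board, square within 0.15 rad, thin edge within 6 mm of touching the roller, one each side, 60-135 mm from the centre line; stop turned over 1.35 rad; roller at rest on the board, square within 0.05 rad, its axis within 12 mm of where it lay; bystanders within 25 mm ((((x of chock_a_tip in the frame of drain_board between 0.041 and 0.066 m and z of chock_a_tip in the frame of drain_board between -0.004 and 0.004 m and y of chock_a in the frame of drain_board between 0.06 and 0.135 m and angle between the x axis of chock_a and the x axis of drain_board, either way round below 0.15 rad and angle between the z axis of chock_a and the z axis of drain_board, either way round below 0.06 rad) and (x of chock_b_tip in the frame of drain_board between 0.041 and 0.066 m and z of chock_b_tip in the frame of drain_board between -0.004 and 0.004 m and y of chock_b in the frame of drain_board between -0.135 and -0.06 m and angle between the x axis of chock_b and the x axis of drain_board, either way round below 0.15 rad and angle between the z axis of chock_b and the z axis of drain_board, either way round below 0.06 rad)) or ((x of chock_a_tip in the frame of drain_board between 0.041 and 0.066 m and z of chock_a_tip in the frame of drain_board between -0.004 and 0.004 m and y of chock_a in the frame of drain_board between -0.135 and -0.06 m and angle between the x axis of chock_a and the x axis of drain_board, either way round below 0.15 rad and angle between the z axis of chock_a and the z axis of drain_board, either way round below 0.06 rad) and (x of chock_b_tip in the frame of drain_board between 0.041 and 0.066 m and z of chock_b_tip in the frame of drain_board between -0.004 and 0.004 m and y of chock_b in the frame of drain_board between 0.06 and 0.135 m and angle between the x axis of chock_b and the x axis of drain_board, either way round below 0.15 rad and angle between the z axis of chock_b and the z axis of drain_board, either way round below 0.06 rad))) and value of joint turn_stop above 1.35 rad and x of sheeter_roller in the frame of drain_board between 0.048 and 0.076 m and z of sheeter_roller in the frame of drain_board below 0.032 m and angle between the y axis of sheeter_roller and the y axis of drain_board, either way round below 0.05 rad and linear speed of sheeter_roller below 0.01 m/s).
It fails at once if the roller rolls more than 25 mm from where it lay or comes off the board (distance of sheeter_roller from where it was at the start of the episode above 0.025 m).
It fails at once if a bystander (ring cutters, timer, mould, tape) is moved more than 25 mm (distance of any of ring_cutter_small, ring_cutter_large, kitchen_timer, wood_mould, tape_roll from where it was at the start of the episode above 0.025 m).
It also fails if it takes over 72 s, if anything falls off the work surface, if the arm or the gripper's body presses on something with over 40 N, if the wrist force passes 120 N, or if a joint passes its speed limit or range.

## Working session

There is one attempt and no reset: what is moved stays moved. The work goes in short steps, Python scripts to look and compute and a shell command to move; the robot and the scene stay as the last step left them, time stands still between calls to the robot, and variables do not carry over. Pictures are saved under pics/ and viewed, about 8 in all and at most 12, crops included, and the job is handed in when it is done.

```bash
ls; mkdir -p pics; python3 - <<'E'
from rig import sense,capture,finger_overhang
import cv2,numpy as np
print(finger_overhang); s=sense(); print({k:np.round(v,3).tolist() for k,v in s.items()})
for n in("top","scene"):
    c=capture(n); cv2.imwrite(f"pics/{n}0.png",c["pixels"][...,::-1]); np.savez(f"pics/{n}0.npz",**c)
    print(n,np.round(c["camera_matrix"],1).tolist(),np.round(c["R"],3).tolist(),np.round(c["t"],3).tolist())
E
```

```text
pics
0.019
{'time_s': 0.0, 'q': [-1.168, 0.424, 1.631, 0.0, 1.089, -0.019], 'joint_vel': [-0.001, -0.001, -0.0, 0.001, -0.001, 0.0], 'joint_torque': [-0.0, -54.464, -27.366, 0.064, 0.023, -0.0], 'tool_pos': [0.256, -0.57, 0.241], 'tcp_rot': [-0.148, 0.692, -0.691, 0.148], 'contact_force': [-0.09, 0.428, -0.617], 'wrist_torque': [-0.015, -0.022, -0.061], 'gripper_width': 0.088}
top [[471.3, 0.0, 320.3], [0.0, 471.3, 242.3], [0.0, 0.0, 1.0]] [[-0.017, -1.0, -0.004], [-0.981, 0.017, -0.196], [0.196, 0.0, -0.981]] [-0.028, 0.535, 1.343]
scene [[463.2, 0.0, 321.7], [0.0, 463.2, 234.3], [0.0, 0.0, 1.0]] [[-0.824, -0.566, 0.02], [-0.239, 0.316, -0.918], [0.513, -0.762, -0.395]] [0.429, 0.219, 1.217]
```

View pics/top0.png

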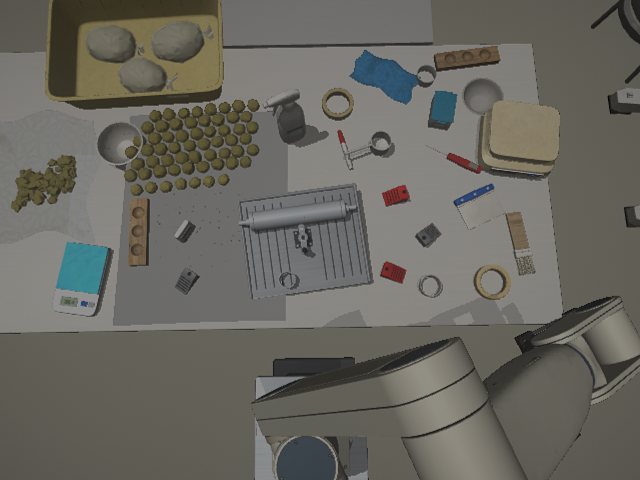

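View pics/scene0.png

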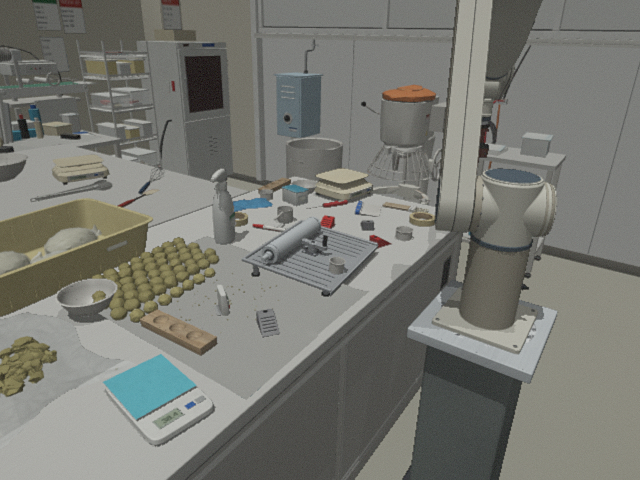

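Top view: the grey wedges are at (187,281) and (428,235). The red look-alikes at (396,195) and (393,272) are excluded by colour. The timer is at (185,231), the rings at (289,280) and (430,286), and the stop at about (303,238). I'll confirm with one crop.

```bash
cat > h.py <<'E'
import numpy as np,cv2
def load(n): return dict(np.load(n))
def ray(c,u,v,z=0.,n=(0,0,1.),p0=None):
    "cast pixel on plane through p0 normal n"
    K,R,t=c["camera_matrix"],c["R"],c["t"]
    o=-R.T@t; d=R.T@np.linalg.inv(K)@np.array([u,v,1.]); n=np.array(n); p0=np.array([0,0,z]) if p0 is None else np.array(p0)
    return o+d*(n@(p0-o))/(n@d)
def proj(c,X):
    p=c["camera_matrix"]@(c["R"]@np.array(X)+c["t"]); return p[:2]/p[2]
E
python3 - <<'E'
from h import *
c=load("pics/top0.npz"); im=c["pixels"][...,::-1]
a=cv2.resize(im[180:310,235:375],None,fx=4,fy=4,interpolation=cv2.INTER_CUBIC)
b=cv2.resize(im[255:305,162:212],None,fx=5,fy=5,interpolation=cv2.INTER_CUBIC)
d=cv2.resize(im[210:260,403:453],None,fx=5,fy=5,interpolation=cv2.INTER_CUBIC)
out=np.zeros((520,820,3),np.uint8); out[:520,:560]=a; out[:250,565:815]=b; out[260:510,565:815]=d
out=cv2.convertScaleAbs(out[:,:800],alpha=1.4)
cv2.imwrite("pics/crop1.png",out)
E
```

```text
(no output)
```

View pics/crop1.png

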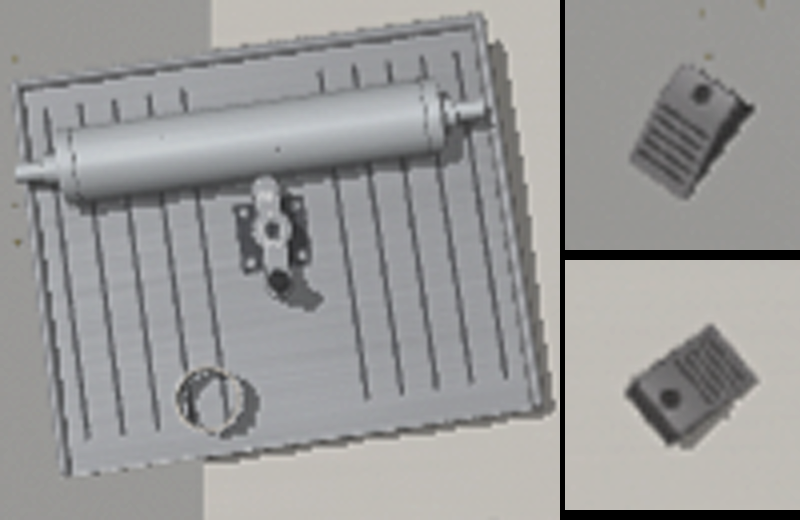

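The crop confirms both grey wedges. The left one's ribs (thin edge) point to image lower-left, and the right one's to upper-right. The stop's pin is at the low side of its pivot, and the small ring is at about (287,280). Next I'll estimate positions.

```bash
python3 - <<'E'
from h import *
c=load("pics/top0.npz"); g=cv2.cvtColor(c["pixels"],cv2.COLOR_RGB2HSV)
P=lambda x,y:(x/4+235,y/4+180)
ll=ray(c,*P(68,473),.033);lr=ray(c,*P(548,410),.033);hl=ray(c,*P(18,85),.065);hr=ray(c,*P(483,15),.065)
for n,p in zip(("ll","lr","hl","hr"),(ll,lr,hl,hr)):print(n,p.round(3))
d=lambda a,b:(np.hypot(*(a-b)[:2]),np.degrees(np.arctan2(*(a-b)[1::-1])))
print("low",d(ll,lr),"high",d(hl,hr),"L",d(hl,ll),"R",d(hr,lr))
print("pivot",ray(c,*P(272,229),.075).round(3),"pin",ray(c,*P(281,281),.106).round(3),"ring",ray(c,*P(210,400),.05).round(3))
for (u0,v0,u1,v1) in((165,258,210,303),(406,213,451,258)):
    V=g[v0:v1,u0:u1,2]; m=(V<V[0:5,0:5].mean()*.82).astype(np.uint8)
    n,l,s,ce=cv2.connectedComponentsWithStats(m); k=1+s[1:,4].argmax()
    cn=max(cv2.findContours((l==k).astype(np.uint8),0,2)[0],key=cv2.contourArea)
    r=cv2.minAreaRect(cn); b=cv2.boxPoints(r)+[u0,v0]; print(s[k,4],r)
    print(np.array([ray(c,*q,.015) for q in b]).round(3).tolist(), ray(c,*b.mean(0),.015).round(3))
E
```

```text
ll [0.374 0.166 0.033]
lr [ 0.415 -0.188  0.033]
hl [0.661 0.202 0.065]
hr [ 0.71  -0.147  0.065]
low (np.float64(0.35619961959501073), np.float64(96.49623132264509)) high (np.float64(0.3523327683320215), np.float64(97.89977562778624)) L (np.float64(0.2891489965011748), np.float64(7.157604569511078)) R (np.float64(0.29784949963516294), np.float64(7.902592962356474))
pivot [0.546 0.013 0.075] pin [0.502 0.006 0.106] ring [0.424 0.061 0.05 ]
329 ((20.799999237060547, 22.599998474121094), (16.799999237060547, 23.200000762939453), 36.869895935058594)
[[0.42, 0.408, 0.015], [0.475, 0.369, 0.015], [0.444, 0.327, 0.015], [0.389, 0.367, 0.015]] [0.432 0.368 0.015]
383 ((22.03658676147461, 22.170734405517578), (18.428504943847656, 22.64519500732422), 51.34019470214844)
[[0.56, -0.322, 0.015], [0.603, -0.378, 0.015], [0.557, -0.41, 0.015], [0.514, -0.354, 0.015]] [ 0.558 -0.366  0.015]
```

```bash
python3 -m handwheel '[[0.03,0.022,0,-0.14],[0.06,0.044,0,-0.28],[0.09,0.066,0,-0.42],[0.12,0.088,0,-0.56],[0.15,0.11,0,-0.70]]' 100 20; python3 -m handwheel '[[0.03,0.022,0,-0.14],[0.06,0.044,0,-0.28],[0.09,0.066,0,-0.42],[0.12,0.088,0,-0.55],[0.143,0.106,0,-0.65]]'; python3 -m handwheel '[[0,0,0,0],[0,0,0,0]]'
cat >> h.py <<'E'
def jaw():
    from rig import sense
    from scipy.spatial.transform import Rotation as Ro
    s=sense(); z=Ro.from_quat(s["tcp_rot"]).as_matrix()
    return s["tool_pos"],np.degrees(np.arctan2(z[1,2],z[0,2])),z
E
python3 - <<'E'
from h import *
from rig import capture
c=capture("wrist"); np.savez("pics/w1.npz",**c); cv2.imwrite("pics/w1.png",c["pixels"][...,::-1])
p,j,_=jaw(); print(p,j)
E
```

```text
time_s: 0.6
tool_pos: [0.4066, -0.4586, 0.2406]
tcp_rot: [0.1, 0.701, -0.699, -0.1]
contact_force: [-0.0, -0.0, -0.3]
gripper_width: 0.0876
time_s: 1.1
tool_pos: [0.551, -0.351, 0.2402]
tcp_rot: [0.32, 0.631, -0.63, -0.32]
contact_force: [0.1, 0.9, -0.9]
gripper_width: 0.088
time_s: 1.3
tool_pos: [0.551, -0.3504, 0.2396]
tcp_rot: [0.318, 0.632, -0.631, -0.319]
contact_force: [-0.4, 0.5, 0.3]
gripper_width: 0.0876
[ 0.55034171 -0.35105895  0.23968545] -143.65251221456916
```

View pics/w1.png

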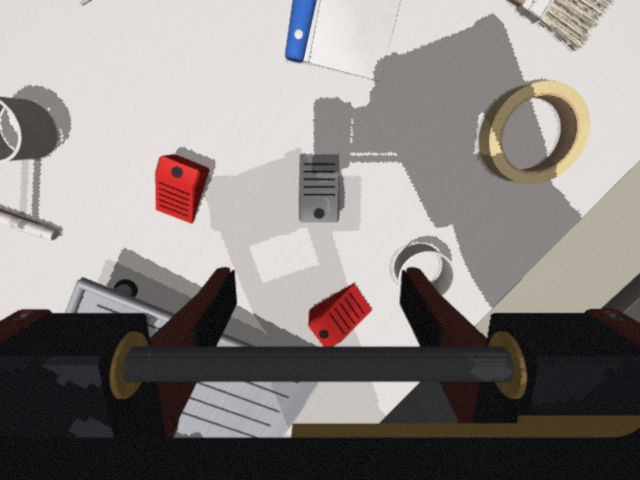

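Wrist view: the grey chock is at (320,188), thin edge at row 154 (top), back at row 222. The reds are at (182,188) and (340,315), and the large ring is at (420,262). Next I'll compute the chock's pose.

```bash
python3 - <<'E'
from h import *
c=load("pics/w1.npz"); im=c["pixels"].astype(int)
g=im.sum(2)/3
print(g[188,285:350:3].astype(int)); print(g[145:235:3,310].astype(int)); print(g[145:235:3,330].astype(int))
pts={k:ray(c,*uv,z) for k,uv,z in (("t1",(301,154),.003),("t2",(338,154),.003),("b1",(300,222),.034),("b2",(339,222),.034))}
for k in pts:print(k,pts[k].round(4))
t=(pts["t1"]+pts["t2"])/2;b=(pts["b1"]+pts["b2"])/2;d=(t-b)[:2];print(np.hypot(*d),np.degrees(np.arctan2(d[1],d[0])),np.linalg.norm(pts["t1"]-pts["t2"]),np.linalg.norm(pts["b1"]-pts["b2"]))
a=np.arctan2(d[1],d[0]);print("grasp x=-15",(b[:2]+np.array([np.cos(a),np.sin(a)])*.020).round(4))
print("cam",(-c["R"].T@c["t"]).round(3), c["R"].round(2).tolist())
E
```

```text
[196 194 197 195 192 107 100  92  94  93  97  98  98  99 101 100 101 117
  83  99 190 198]
[223 223 224 147 125 123  68 103 105  71 109  58 107 108  61 112  90 108
 113 114 117 123 127 139 140 145 195 197 195 194]
[135 135 135  98  79  83  56  80  80  53 128  77 112 114  61 115  94 113
 117 122 124 128 133 135 138 141 191 195 197 195]
t1 [ 0.6012 -0.3865  0.003 ]
t2 [ 0.568  -0.4109  0.003 ]
b1 [ 0.56   -0.3298  0.034 ]
b2 [ 0.526  -0.3548  0.034 ]
0.07005761238366422 -53.58705941698853 0.04114785019012504 0.04220122664464165
grasp x=-15 [ 0.5549 -0.3584]
cam [ 0.597 -0.414  0.382] [[-0.8, -0.59, -0.0], [-0.57, 0.77, 0.28], [-0.17, 0.23, -0.96]]
```

```bash
python3 -m handwheel '[[0.0045,-0.0075,-0.045,0],[0.0045,-0.0075,-0.09,0],[0.0045,-0.0075,-0.135,0],[0.0045,-0.0075,-0.175,0],[0.0045,-0.0075,-0.213,0]]'; python3 -m handwheel '[[0,0,0,0],[0,0,0,0],[0,0,0,0],[0,0,0,0],[0,0,0,0]]' 0 20;  python3 -m handwheel '[[0,0,0,0],[0,0,0,0],[0,0,0,0]]'
```

```text
time_s: 1.85
tool_pos: [0.5532, -0.3596, 0.0249]
tcp_rot: [0.318, 0.632, -0.63, -0.32]
contact_force: [0.2, 0.5, -1.1]
gripper_width: 0.088
time_s: 2.35
tool_pos: [0.5535, -0.3601, 0.0261]
tcp_rot: [0.319, 0.631, -0.63, -0.32]
contact_force: [-0.7, 0.7, -0.0]
gripper_width: 0.0513
time_s: 2.65
tool_pos: [0.5537, -0.3602, 0.0266]
tcp_rot: [0.319, 0.631, -0.63, -0.319]
contact_force: [-0.7, 0.5, 2.3]
gripper_width: 0.0437
```

```bash
python3 -m handwheel '[[0,0,0.03,0],[0,0,0.07,0],[0,0.02,0.1,0.06],[0,0.05,0.13,0.18],[0,0.08,0.13,0.31]]'; python3 -m handwheel '[[0,0.035,0,0.14],[0,0.07,0,0.28],[0,0.105,0,0.42],[-0.002,0.14,0,0.56],[-0.004,0.17,0,0.70]]'; python3 -m handwheel '[[-0.004,0.02,0,0.055],[-0.004,0.02,0,0.055],[-0.004,0.02,0,0.055]]'
python3 - <<'E'
from h import *
from rig import capture
c=capture("wrist"); np.savez("pics/w2.npz",**c); cv2.imwrite("pics/w2.png",c["pixels"][...,::-1])
p,j,_=jaw(); print(p,j)
E
```

```text
time_s: 3.15
tool_pos: [0.5558, -0.2808, 0.1609]
tcp_rot: [0.219, 0.673, -0.673, -0.214]
contact_force: [-0.2, -0.1, -1.4]
gripper_width: 0.0438
time_s: 3.65
tool_pos: [0.5512, -0.109, 0.1607]
tcp_rot: [-0.028, 0.707, -0.706, 0.032]
contact_force: [0.3, -0.7, -1.7]
gripper_width: 0.0441
time_s: 3.95
tool_pos: [0.5472, -0.0888, 0.1606]
tcp_rot: [-0.047, 0.706, -0.705, 0.051]
contact_force: [0.6, -0.5, -1.8]
gripper_width: 0.0435
[ 0.54737714 -0.08942132  0.16067043] -82.10817187698709
```

View pics/w2.png

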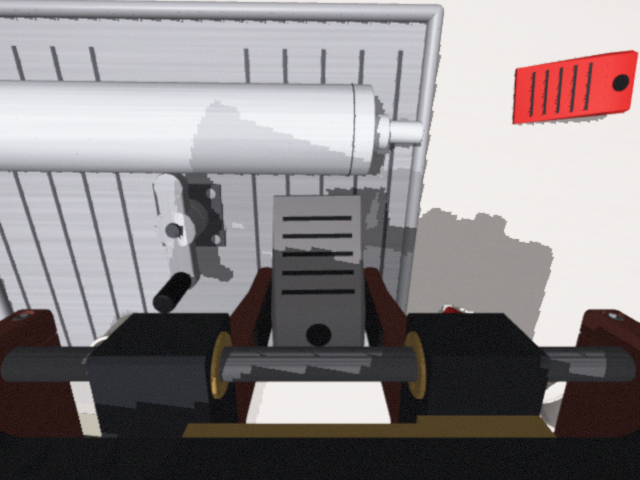

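Wrist view: the chock is held square, thin edge at row 196, columns 273–361. The roller body spans rows ~83–173, its right journal is at (405,132), the pivot at (174,231) and the pin top at about (165,303). I'll fit the roller and board from this.

```bash
python3 - <<'E'
from h import *
c=load("pics/w2.npz"); g=cv2.GaussianBlur(c["pixels"].mean(2).astype(np.float32),(5,5),0)
gy=np.diff(g,axis=0); top=[];bot=[]
cols=[c_ for c_ in range(5,345,10)]
for u in cols:
    top.append(65+gy[65:100,u].argmax()+.5); bot.append(155+gy[155:185,u].argmin()+.5)
print(np.round(top),np.round(bot))
def rob(x,y):
    x,y=np.array(x,float),np.array(y,float)
    for _ in range(4):
        p=np.polyfit(x,y,1); r=abs(y-np.polyval(p,x)); k=r<=max(1.,np.median(r)*2); x,y=x[k],y[k]
    return p,len(x)
(pt,n1),(pb,n2)=rob(cols,top),rob(cols,bot); print(pt,n1,pb,n2)
# tangent planes through camera
K,R,t=c["camera_matrix"],c["R"],c["t"];o=-R.T@t;Ki=np.linalg.inv(K)
def pl(p):
    a,b=[R.T@Ki@np.array([u,np.polyval(p,u),1.]) for u in(0,350)]; n=np.cross(a,b); return n/np.linalg.norm(n)
n1,n2=pl(pt),pl(pb); ax=np.cross(n1,n2); ax/=np.linalg.norm(ax); print("axis dir",ax.round(3),np.degrees(np.arctan2(-ax[0],ax[1]))%180)
# axis point: distance .028 inside both planes, y free
if n1@R.T[:,2]>0: pass
n1=n1*np.sign(n1@(R.T@Ki@np.array([150,128,1.]))); n2=n2*np.sign(n2@(R.T@Ki@np.array([150,128,1.])))
q=o+np.linalg.lstsq(np.array([n1,n2,ax]),np.array([.028,.028,0]),rcond=None)[0]; print("axis pt",q.round(4))
j=ray(c,405,132,.0775);print("journal",j.round(4)," axis at that y",(q+ax*(j[1]-q[1])/ax[1]).round(4))
print("pivot",ray(c,174,231,.0757).round(4),"pintop",ray(c,164,303,.107).round(4))
print("rim top R",ray(c,434,12,.063).round(4),ray(c,410,200,.055).round(4),"rim high",ray(c,20,9,.063).round(4))
tp=[ray(c,u,196,.1607-.0266+.003) for u in(273,361)];print("tip",np.round(tp,4).tolist())
E
```

```text
[82. 82. 82. 82. 82. 66. 82. 84. 84. 82. 84. 84. 84. 84. 84. 84. 84. 84.
 84. 84. 84. 84. 86. 84. 84. 86. 86. 86. 84. 86. 86. 86. 86. 86.] [166. 170. 168. 168. 168. 184. 168. 168. 168. 168. 168. 170. 168. 168.
 170. 168. 170. 172. 176. 184. 184. 184. 170. 170. 170. 172. 170. 172.
 172. 172. 172. 168. 172. 172.]
[1.46474281e-02 8.15390032e+01] 27 [1.40045732e-02 1.67237002e+02] 23
axis dir [-0.125  0.992  0.   ] 7.1561249004672
axis pt [ 0.6284 -0.0789  0.0636]
journal [ 0.635  -0.135   0.0775]  axis at that y [ 0.6354 -0.135   0.0635]
pivot [0.5461 0.0136 0.0757] pintop [0.5064 0.0063 0.107 ]
rim top R [ 0.7096 -0.1415  0.063 ] [ 0.5884 -0.1546  0.055 ] rim high [0.6751 0.1183 0.063 ]
tip [[0.5923, -0.0608, 0.1371], [0.5985, -0.1048, 0.1371]]
```

```bash
python3 -m handwheel '[[0,0,-0.035,-0.012],[0,0,-0.065,-0.012],[0,0,-0.077,-0.012],[0,0,-0.083,-0.012],[0,0,-0.083,-0.012]]'; python3 -m handwheel '[[0,0,-0.004,0],[0,0,-0.0045,0]]'; python3 - <<'E'
from h import *
p,j,_=jaw();print(p,j)
E
```

```text
time_s: 4.5
tool_pos: [0.5475, -0.0899, 0.0775]
tcp_rot: [-0.042, 0.707, -0.705, 0.046]
contact_force: [-0.3, -0.6, -1.4]
gripper_width: 0.0439
time_s: 4.7
tool_pos: [0.5486, -0.0904, 0.0739]
tcp_rot: [-0.041, 0.706, -0.705, 0.047]
contact_force: [-0.0, -1.5, 1.1]
gripper_width: 0.0438
[ 0.54857189 -0.09041355  0.07388681] -82.8643005986101
```

```bash
python3 -m handwheel '[[0,0,0,0],[0,0,0,0],[0,0,-0.004,0],[0,0,-0.005,0],[0,0,-0.005,0]]' 65;  python3 -m handwheel '[[0,0,0,0],[0,0,0,0],[0,0,0,0],[0,0,0,0]]' 0 10; python3 - <<'E'
from h import *
from rig import sense
p,j,_=jaw();print(p,j,sense()["contact_force"])
E
```

```text
time_s: 5.2
tool_pos: [0.5483, -0.0903, 0.0686]
tcp_rot: [-0.042, 0.706, -0.705, 0.047]
contact_force: [-0.1, 0.1, -0.1]
gripper_width: 0.0569
time_s: 5.6
tool_pos: [0.5483, -0.0903, 0.0686]
tcp_rot: [-0.042, 0.706, -0.705, 0.047]
contact_force: [-0.1, -0.6, -0.3]
gripper_width: 0.044
[ 0.54830121 -0.09028387  0.06857605] -82.8591908329184 [-0.07883434 -0.62706277 -0.29636854]
```

```bash
python3 -m handwheel '[[0.005,0.0006,0.0004,0],[0.01,0.0013,0.0009,0],[0.014,0.0018,0.0012,0],[0.014,0.0018,0.0012,0]]'; python3 -m handwheel '[[0.003,0.0004,0.0003,0],[0.003,0.0004,0.0003,0]]'; python3 -m handwheel '[[0.002,0.0002,0.0002,0],[0.002,0.0002,0.0002,0]]'
```

```text
time_s: 6.0
tool_pos: [0.5625, -0.0885, 0.0697]
tcp_rot: [-0.042, 0.706, -0.705, 0.047]
contact_force: [-2.6, 0.6, 2.5]
gripper_width: 0.0435
time_s: 6.2
tool_pos: [0.5656, -0.088, 0.07]
tcp_rot: [-0.042, 0.706, -0.705, 0.047]
contact_force: [-2.5, -0.3, 1.8]
gripper_width: 0.0438
time_s: 6.4
tool_pos: [0.5673, -0.0878, 0.0701]
tcp_rot: [-0.042, 0.706, -0.705, 0.046]
contact_force: [-3.7, -0.6, 3.2]
gripper_width: 0.0438
```

```bash
python3 -m handwheel '[[0.0015,0.0002,0.0001,0],[0.0015,0.0002,0.0001,0]]';python3 -m handwheel '[[0.0015,0.0002,0.0001,0],[0.0015,0.0002,0.0001,0]]'
python3 - <<'E'
from h import *
from rig import capture
c=capture("wrist"); np.savez("pics/w3.npz",**c); cv2.imwrite("pics/w3.png",c["pixels"][...,::-1])
p,j,_=jaw(); print(p,j)
E
```

```text
time_s: 6.6
tool_pos: [0.5679, -0.0876, 0.0702]
tcp_rot: [-0.043, 0.707, -0.705, 0.046]
contact_force: [-6.4, -1.5, 4.2]
gripper_width: 0.044
time_s: 6.8
tool_pos: [0.5685, -0.0875, 0.0702]
tcp_rot: [-0.043, 0.707, -0.705, 0.045]
contact_force: [-6.5, -1.3, 5.1]
gripper_width: 0.0439
[ 0.56850249 -0.08746475  0.07020421] -82.84646336034557
```

View pics/w3.png

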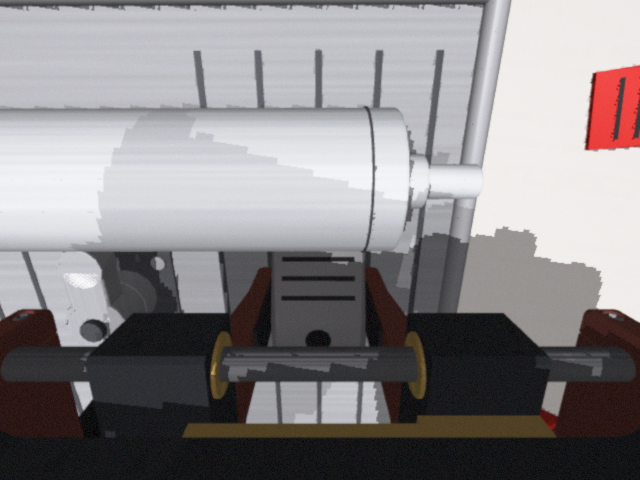

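The right chock is jammed at about 6.5 N with its tip hidden under the roller (chock columns 272–365 run under roller edge row 250). Now I'll release it and fetch the left chock.

```bash
python3 -m handwheel '[[0,0,0,0],[0,0,0,0],[0,0,0,0],[0,0,0.04,0],[0,0,0.085,0]]' 65; python3 -m handwheel '[[0,0.01,0.04,0.14],[-0.01,0.05,0.08,0.28],[-0.02,0.09,0.085,0.42],[-0.03,0.13,0.085,0.56],[-0.04,0.17,0.085,0.70]]' 100; python3 -m handwheel '[[-0.01,0.035,0,0.14],[-0.02,0.07,0,0.28],[-0.03,0.105,0,0.42],[-0.04,0.14,0,0.56],[-0.05,0.17,0,0.70]]'; python3 -m handwheel '[[-0.01,0.035,0,0.14],[-0.02,0.07,0,0.28],[-0.03,0.10,0,0.42],[-0.034,0.107,0,0.56],[-0.034,0.107,0,0.70]]';python3 -m handwheel '[[0,0,0,0.14],[0,0,0,0.28],[0,0,0,0.28]]'
python3 - <<'E'
from h import *
from rig import capture
c=capture("wrist"); np.savez("pics/w4.npz",**c); cv2.imwrite("pics/w4.png",c["pixels"][...,::-1])
p,j,_=jaw(); print(p,j)
E
```

```text
time_s: 7.35
tool_pos: [0.5675, -0.0872, 0.1545]
tcp_rot: [-0.044, 0.707, -0.704, 0.044]
contact_force: [1.0, -1.9, 0.9]
gripper_width: 0.0572
time_s: 7.85
tool_pos: [0.5277, 0.0844, 0.2406]
tcp_rot: [-0.285, 0.648, -0.646, 0.285]
contact_force: [0.3, 0.2, -0.3]
gripper_width: 0.0875
time_s: 8.35
tool_pos: [0.4774, 0.2564, 0.2408]
tcp_rot: [-0.491, 0.509, -0.508, 0.492]
contact_force: [0.8, -0.2, -0.3]
gripper_width: 0.0878
time_s: 8.85
tool_pos: [0.4428, 0.3652, 0.2409]
tcp_rot: [-0.637, 0.307, -0.306, 0.638]
contact_force: [-0.3, -0.3, 0.1]
gripper_width: 0.0878
time_s: 9.15
tool_pos: [0.4428, 0.3655, 0.2409]
tcp_rot: [-0.673, 0.215, -0.213, 0.674]
contact_force: [0.5, 0.3, 0.4]
gripper_width: 0.0879
[0.44285728 0.3654586  0.24088611] 54.49910405198478
```

View pics/w4.png

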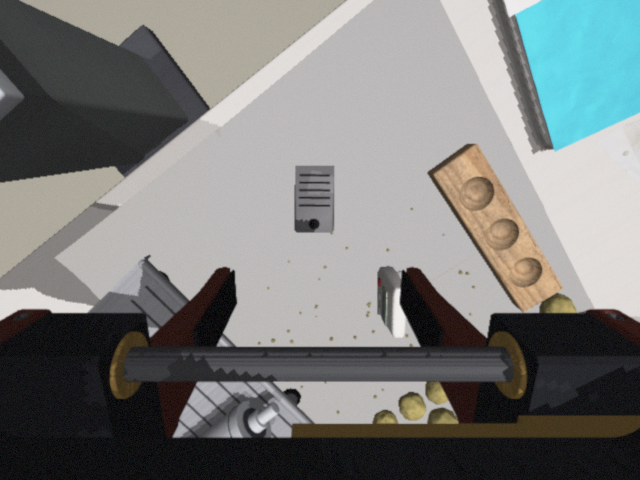

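Wrist view: the second chock is upright in the image at (315,198), thin edge at row 166, back at row 232. The timer at (392,300) is clear of the descent.

```bash
python3 - <<'E'
from h import *
c=load("pics/w4.npz"); g=c["pixels"].mean(2)
for r in(185,225):print(r,g[r,288:342:2].astype(int))
for k in(305,325):print(k,g[158:240:2,k].astype(int))
pts={k:ray(c,*uv,z) for k,uv,z in (("t1",(297,166),.003),("t2",(334,166),.003),("b1",(296,232),.034),("b2",(333,232),.034))}
t=(pts["t1"]+pts["t2"])/2;b=(pts["b1"]+pts["b2"])/2;d=(t-b)[:2];a=np.arctan2(d[1],d[0]);print(np.hypot(*d),np.degrees(a),np.linalg.norm(pts["t1"]-pts["t2"]),np.linalg.norm(pts["b1"]-pts["b2"]))
print("grasp x=-15",(b[:2]+np.array([np.cos(a),np.sin(a)])*.020).round(4))
E
```

```text
185 [185 188 187 141 114 119 118 120 119 117 133 141 135 136 132 136 141 138
 141 143 141 146 143 168 187 186 187]
225 [188 188 186 125  58  64  65  66  63  65  51  16  14  26  26  49 125 134
 134 135 133 133 111 161 188 186 188]
305 [188 186 185 183 121 114 116 112  63  90 118 117  47 115 119 103  55 116
 122  94  77 120 120  82  87 124 127 125 126 126 129  93  61  65  62  63
  64 130 188 188 187]
325 [186 185 185 183 121 116 115 119  87  92 138 138  63 128 142 131  54 137
 127 106  73 130 131 106  87 135 135 137 136 138 138 135 135 132 130 130
 129 155 187 187 188]
0.06855140234246528 143.85787185177116 0.04173713586472337 0.04056348095598669
grasp x=-15 [0.4448 0.3597]
```

```bash
python3 -m handwheel '[[0.002,-0.0058,-0.045,-0.01],[0.002,-0.0058,-0.09,-0.01],[0.002,-0.0058,-0.135,-0.01],[0.002,-0.0058,-0.175,-0.01],[0.002,-0.0058,-0.2145,-0.01]]'; python3 -m handwheel '[[0,0,0,0],[0,0,0,0],[0,0,0,0],[0,0,0,0],[0,0,0,0]]' 0 20;  python3 -m handwheel '[[0,0,0,0],[0,0,0,0],[0,0,0,0]]'; python3 - <<'E'
from h import *
p,j,_=jaw();print(p,j)
E
```

```text
time_s: 9.7
tool_pos: [0.445, 0.3597, 0.0249]
tcp_rot: [-0.671, 0.221, -0.22, 0.673]
contact_force: [0.5, -0.1, -0.6]
gripper_width: 0.0876
time_s: 10.2
tool_pos: [0.4456, 0.3601, 0.0262]
tcp_rot: [-0.671, 0.221, -0.22, 0.673]
contact_force: [-0.2, -0.1, -0.0]
gripper_width: 0.051
time_s: 10.5
tool_pos: [0.4458, 0.3603, 0.0268]
tcp_rot: [-0.67, 0.221, -0.221, 0.673]
contact_force: [-0.8, -0.3, 4.9]
gripper_width: 0.044
[0.44582848 0.36025738 0.02681032] 53.63704854157905
```

```bash
python3 -m handwheel '[[0,0,0.03,0],[0,0,0.07,0],[0,0,0.11,-0.1],[0,0,0.134,-0.24],[0.005,-0.02,0.134,-0.38]]'; python3 -m handwheel '[[0.005,-0.02,0,-0.14],[0.01,-0.04,0,-0.28],[0.015,-0.06,0,-0.42],[0.02,-0.08,0,-0.56],[0.025,-0.10,0,-0.70]]'; python3 -m handwheel '[[0.005,-0.02,0,-0.14],[0.015,-0.04,0,-0.28],[0.025,-0.06,0,-0.42],[0.03,-0.08,0,-0.56],[0.035,-0.10,0,-0.70]]'; python3 -m handwheel '[[0.005,-0.015,0,-0.14],[0.01,-0.03,0,-0.28],[0.01,-0.031,0,-0.42],[0.01,-0.031,0,-0.56],[0.01,-0.031,0,-0.602]]'; python3 -m handwheel '[[0,0,0,0],[0,0,0,0]]'
python3 - <<'E'
from h import *
p,j,_=jaw();print(p,j)
from rig import capture
c=capture("wrist"); np.savez("pics/w5.npz",**c); cv2.imwrite("pics/w5.png",c["pixels"][...,::-1])
E
```

```text
time_s: 11.0
tool_pos: [0.4526, 0.343, 0.1648]
tcp_rot: [-0.613, 0.343, -0.346, 0.621]
contact_force: [1.1, -0.8, -2.1]
gripper_width: 0.044
time_s: 11.5
tool_pos: [0.4774, 0.2421, 0.1646]
tcp_rot: [0.457, -0.534, 0.539, -0.463]
contact_force: [-0.0, 0.2, -1.9]
gripper_width: 0.044
time_s: 12.0
tool_pos: [0.5124, 0.1411, 0.1643]
tcp_rot: [0.244, -0.659, 0.666, -0.248]
contact_force: [0.0, -0.2, -2.2]
gripper_width: 0.0439
time_s: 12.5
tool_pos: [0.5221, 0.1098, 0.164]
tcp_rot: [0.036, -0.702, 0.71, -0.037]
contact_force: [0.5, 0.1, -1.6]
gripper_width: 0.0438
time_s: 12.7
tool_pos: [0.5218, 0.1098, 0.1638]
tcp_rot: [0.037, -0.702, 0.71, -0.038]
contact_force: [1.0, -0.1, -1.5]
gripper_width: 0.0443
[0.52183926 0.10977754 0.16382766] -83.96439501251524
```

View pics/w5.png

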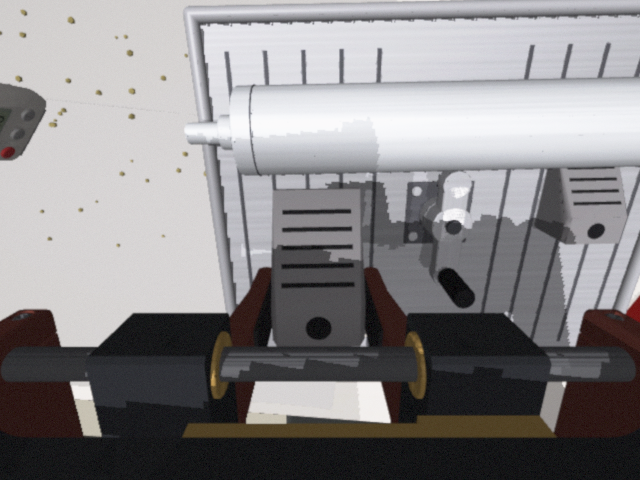

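The right chock sits under the roller at (595,200), and the held chock is square ahead of the left end, tip at row 189. I'll check distances.

```bash
python3 - <<'E'
from h import *
c=load("pics/w5.npz")
O=np.array([.5581,.0151]);a=np.radians(7.16);ex=np.array([np.cos(a),np.sin(a)]);ey=np.array([-ex[1],ex[0]])
B=lambda p:(round(float((p[:2]-O)@ex),4),round(float((p[:2]-O)@ey),4))
z=.1638-.0268+.003
print("tip",[B(ray(c,u,189,z)) for u in(273,361)])
print("pivot",B(ray(c,454,227,.0757)),"journal",B(ray(c,208,132,.0775)),"pintop",B(ray(c,464,298,.107)), ray(c,464,298,.107))
print("Rchock back top",[B(ray(c,u,v,.0424+.034)) for u,v in((565,241),(622,243))])
E
```

```text
tip [(0.0283, 0.1185), (0.0274, 0.0743)]
pivot (-0.0117, -0.0026) journal (0.0574, 0.1669) pintop (-0.0523, -0.0004) [0.50629671 0.00820363 0.107     ]
Rchock back top [(-0.024, -0.0851), (-0.0266, -0.1278)]
```

```bash
python3 -m handwheel '[[0,0,-0.035,0.019],[0,0,-0.065,0.019],[0,0,-0.08,0.019],[0,0,-0.086,0.019],[0,0,-0.086,0.019]]'; python3 -m handwheel '[[0,0,-0.0035,0],[0,0,-0.004,0]]';python3 -m handwheel '[[0,0,0,0],[0,0,0,0],[0,0,-0.004,0],[0,0,-0.005,0],[0,0,-0.005,0]]' 65;  python3 -m handwheel '[[0,0,0,0],[0,0,0,0],[0,0,0,0],[0,0,0,0]]' 0 10; python3 - <<'E'
from h import *
p,j,_=jaw();print(p,j)
E
python3 -m handwheel '[[0.005,0.0006,0.0004,0],[0.01,0.0013,0.0009,0],[0.014,0.0018,0.0012,0],[0.014,0.0018,0.0012,0]]'
```

```text
time_s: 13.25
tool_pos: [0.5215, 0.1098, 0.0773]
tcp_rot: [0.044, -0.702, 0.71, -0.044]
contact_force: [0.4, 0.1, -1.7]
gripper_width: 0.0437
time_s: 13.45
tool_pos: [0.5222, 0.1101, 0.0742]
tcp_rot: [0.044, -0.702, 0.71, -0.045]
contact_force: [-1.2, 0.3, 4.1]
gripper_width: 0.0438
time_s: 13.95
tool_pos: [0.5221, 0.11, 0.0689]
tcp_rot: [0.044, -0.702, 0.71, -0.045]
contact_force: [0.1, -0.9, 0.5]
gripper_width: 0.057
time_s: 14.35
tool_pos: [0.522, 0.1099, 0.0688]
tcp_rot: [0.044, -0.702, 0.71, -0.045]
contact_force: [0.2, -0.4, 0.1]
gripper_width: 0.044
[0.52198002 0.10993303 0.06884148] -82.82703594265467
time_s: 14.75
tool_pos: [0.5354, 0.1116, 0.07]
tcp_rot: [0.045, -0.702, 0.71, -0.044]
contact_force: [-3.4, -0.8, 4.0]
gripper_width: 0.0442
```

```bash
python3 -m handwheel '[[0.0025,0.0003,0.0004,0],[0.0025,0.0003,0.0004,0]]'; python3 -m handwheel '[[0.002,0.0002,0.0003,0],[0.002,0.0002,0.0003,0]]'; python3 -m handwheel '[[0.0015,0.0002,0.0002,0],[0.0015,0.0002,0.0002,0]]'
```

```text
time_s: 14.95
tool_pos: [0.5386, 0.1121, 0.0704]
tcp_rot: [0.044, -0.702, 0.71, -0.044]
contact_force: [0.8, 0.0, -0.8]
gripper_width: 0.0439
time_s: 15.15
tool_pos: [0.5403, 0.1122, 0.0705]
tcp_rot: [0.044, -0.702, 0.71, -0.044]
contact_force: [-3.0, -1.1, -0.6]
gripper_width: 0.044
time_s: 15.35
tool_pos: [0.5403, 0.1122, 0.0704]
tcp_rot: [0.046, -0.702, 0.71, -0.043]
contact_force: [-6.5, -1.5, 2.2]
gripper_width: 0.0439
```

```bash
python3 -m handwheel '[[0,0,0,0],[0,0,0,0],[0,0,0,0],[0,0,0.04,0],[0,0,0.085,0]]' 65; python3 -m handwheel '[[-0.01,-0.035,0.03,0],[-0.02,-0.07,0.03,0],[-0.034,-0.105,0.03,0],[-0.034,-0.105,0.03,0],[-0.034,-0.105,0.03,0]]' 50
python3 - <<'E'
from h import *
from rig import capture
p,j,_=jaw();print(p,j)
c=capture("wrist"); np.savez("pics/w6.npz",**c); cv2.imwrite("pics/w6.png",c["pixels"][...,::-1])
E
```

```text
time_s: 15.85
tool_pos: [0.5394, 0.112, 0.1549]
tcp_rot: [0.047, -0.701, 0.71, -0.042]
contact_force: [0.0, 0.1, -0.1]
gripper_width: 0.0572
time_s: 16.35
tool_pos: [0.5059, 0.0065, 0.1853]
tcp_rot: [0.046, -0.702, 0.71, -0.041]
contact_force: [-0.5, 0.1, 0.7]
gripper_width: 0.0438
[0.5058668  0.00646969 0.18529923] -82.94839455645793
```

View pics/w6.png

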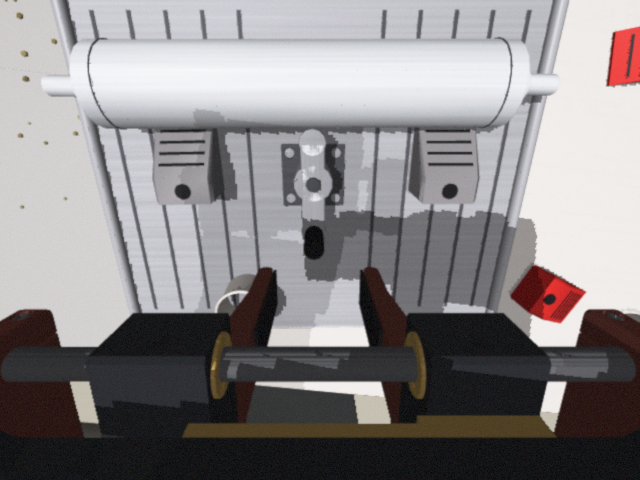

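Both chocks are square under the roller, with backs at rows ~200: left columns 157–217, right 413–477. The stop is still holding, and the pin top is at (314,250), between the fingers.

```bash
python3 - <<'E'
from h import *
c=load("pics/w6.npz")
O=np.array([.5581,.0151]);a=np.radians(7.16);ex=np.array([np.cos(a),np.sin(a)]);ey=np.array([-ex[1],ex[0]])
B=lambda p:(round(float((p[:2]-O)@ex),4),round(float((p[:2]-O)@ey),4))
for u,v in((157,197),(214,201),(417,202),(476,202)):print("back top",B(ray(c,u,v,.0764)))
print("pivot",B(ray(c,314,184,.0757)),ray(c,314,184,.0757),"pintop",B(ray(c,314,250,.107)),ray(c,314,250,.107))
print("journals",B(ray(c,55,85,.0775)),B(ray(c,545,84,.0775)))
E
```

```text
back top (-0.0202, 0.1177)
back top (-0.0235, 0.0748)
back top (-0.0249, -0.081)
back top (-0.0251, -0.1267)
pivot (-0.0109, -0.0017) [0.5475368  0.01208129 0.0757    ] pintop (-0.0528, -0.0014) [0.50593519 0.00711202 0.107     ]
journals (0.0581, 0.176) (0.0586, -0.1633)
```

```bash
python3 -m handwheel '[[0,0.001,-0.04,0],[0,0.001,-0.075,0],[0,0.001,-0.087,0],[0,0.001,-0.087,0]]' 50; python3 -m handwheel '[[0,0,0,0],[0,0,0,0],[0,0,0,0],[0,0,0,0],[0,0,0,0]]' 0 12; python3 -m handwheel '[[0,0,0,0],[0,0,0,0]]'; python3 -c "
from h import *
print(jaw()[:2])"
```

```text
time_s: 16.8
tool_pos: [0.5054, 0.009, 0.0966]
tcp_rot: [0.048, -0.702, 0.71, -0.041]
contact_force: [-0.5, -0.4, -0.4]
gripper_width: 0.0441
time_s: 17.3
tool_pos: [0.506, 0.0089, 0.0975]
tcp_rot: [0.047, -0.702, 0.71, -0.041]
contact_force: [-0.4, 0.0, 4.8]
gripper_width: 0.0147
time_s: 17.5
tool_pos: [0.506, 0.0089, 0.0976]
tcp_rot: [0.047, -0.702, 0.71, -0.041]
contact_force: [0.0, 1.1, 1.7]
gripper_width: 0.0147
(array([0.5060078 , 0.00892477, 0.09757874]), np.float64(-82.82910111838763))
```

Pin gripped (14.7 mm). Now the arc.

```bash
python3 -m handwheel '[[0.0012,-0.0059,0,0],[0.0033,-0.0115,0.0002,0],[0.0061,-0.0168,0.0004,0],[0.0098,-0.0215,0.0006,0],[0.0098,-0.0215,0.0006,0]]'; python3 -c "
from h import *
print(jaw()[:2])"
```

```text
time_s: 18.0
tool_pos: [0.5161, -0.0131, 0.0983]
tcp_rot: [0.047, -0.702, 0.71, -0.041]
contact_force: [-0.7, 0.3, 2.0]
gripper_width: 0.015
(array([ 0.51613047, -0.01312319,  0.09826689]), np.float64(-82.85104045505592))
```

```bash
python3 -m handwheel '[[0.0040,-0.0038,0.0003,0],[0.0089,-0.0073,0.0007,0],[0.0143,-0.0100,0.0012,0],[0.0200,-0.0119,0.0016,0],[0.0259,-0.0129,0.0021,0]]'; python3 -m handwheel '[[0.006,0,0.0005,0],[0.0095,0.0003,0.0008,0],[0.0095,0.0003,0.0008,0]]'; python3 -c "
from h import *
print(jaw()[:2])"
```

```text
time_s: 18.5
tool_pos: [0.5408, -0.0257, 0.1001]
tcp_rot: [0.048, -0.702, 0.709, -0.04]
contact_force: [-4.2, 5.5, 4.5]
gripper_width: 0.0149
time_s: 18.8
tool_pos: [0.5501, -0.0256, 0.1009]
tcp_rot: [0.048, -0.702, 0.709, -0.04]
contact_force: [-2.6, 0.7, 5.4]
gripper_width: 0.0145
(array([ 0.55013182, -0.02562244,  0.10090485]), np.float64(-82.84642503608741))
```

```bash
python3 -m handwheel '[[0.001,0,0,0],[0.001,0,0,0]]'; python3 -m handwheel '[[0,0,0,0],[0,0,0,0],[0,0,0.03,0],[0,0,0.07,0],[-0.02,0.01,0.1,0]]' 35; python3 -m handwheel '[[-0.025,0.02,0,0],[-0.025,0.02,0,0],[-0.025,0.02,0,0]]'
python3 - <<'E'
from h import *
from rig import capture
p,j,_=jaw();print(p,j)
c=capture("wrist"); np.savez("pics/w7.npz",**c); cv2.imwrite("pics/w7.png",c["pixels"][...,::-1])
E
```

```text
time_s: 19.0
tool_pos: [0.5505, -0.0256, 0.1009]
tcp_rot: [0.049, -0.702, 0.709, -0.04]
contact_force: [-3.3, 2.0, 5.4]
gripper_width: 0.0145
time_s: 19.5
tool_pos: [0.5331, -0.0164, 0.203]
tcp_rot: [0.047, -0.702, 0.71, -0.041]
contact_force: [0.2, 0.1, -0.7]
gripper_width: 0.0307
time_s: 19.8
tool_pos: [0.5084, 0.0037, 0.2032]
tcp_rot: [0.047, -0.702, 0.71, -0.042]
contact_force: [0.8, -0.9, 0.4]
gripper_width: 0.031
[0.50838548 0.00370203 0.20320304] -82.85657763594105
```

View pics/w7.png

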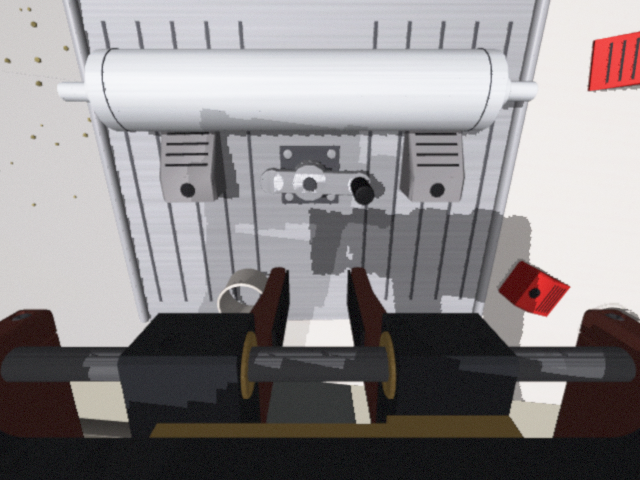

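The stop bar now lies parallel to the roller: nose at (271,181), pivot (310,184), pin to the right at about (362,190). The roller rests on the chocks. One numeric check before handing in.

```bash
python3 -m handwheel '[[0,0,0,0],[0,0,0,0],[0,0,0,0]]'; python3 - <<'E'
from h import *
from rig import capture
O=np.array([.5581,.0151]);a=np.radians(7.16);ex=np.array([np.cos(a),np.sin(a)]);ey=np.array([-ex[1],ex[0]])
B=lambda p:(p[:2]-O)@np.array([ex,ey]).T
c=load("pics/w7.npz")
for u,v in((163,198),(217,201),(404,200),(461,200)):print("back top",B(ray(c,u,v,.0764)).round(4))
n=B(ray(c,271,181,.0757));p=B(ray(c,310,184,.0757));t=B(ray(c,364,196,.1105));print("nose",n,"pivot",p,"pin",t,"angle",np.degrees(np.arctan2(*(n-p)[::-1])),np.degrees(np.arctan2(*(p-t)[::-1])))
print("journals",B(ray(c,72,91,.0775)).round(4),B(ray(c,525,91,.0775)).round(4))
d=capture("wrist"); print("motion since",np.abs(d["pixels"].astype(int)-c["pixels"])[30:230,60:540].mean())
E
```

```text
time_s: 20.15
tool_pos: [0.509, 0.0031, 0.2024]
tcp_rot: [0.047, -0.702, 0.71, -0.041]
contact_force: [-0.3, -0.7, 0.1]
gripper_width: 0.0306
back top [-0.0225  0.1184]
back top [-0.0251  0.0748]
back top [-0.0247 -0.0787]
back top [-0.0248 -0.1259]
nose [-0.00895513  0.03006552] pivot [-0.01144716 -0.00143246] pin [-0.01504547 -0.04041283] angle 85.4763407978422 84.72592892773758
journals [0.058  0.1742] [ 0.0583 -0.1635]
motion since 5.72615625
```

```bash
python3 -c "
from rig import job_done
print(job_done())"
```

```text
the job is handed in; nothing more can be done
None
```

I fetched both grey chocks and pushed one under each end of the roller's low side. I then gripped the stop's pin, swung the stop aside, and handed the job in after about 20 s of robot time. The job reports no verdict, so what follows rests on my own measurements.

| Check | Measured | Required |
|---|---|---|
| Chock distance from centre line | about +97 mm and −102 mm | 60–135 mm each side |
| Chock tip along the board | about 46–48 mm | 41–66 mm |
| Push when each chock jammed | about 6.5 N | 5–10 N when home |
| Turn-stop angle, from the image | 85°, about 1.48 rad | over 1.35 rad |

- **Stop angle:** the arm's arc suggested nearer 1.56 rad, so the two estimates differ by about 0.08 rad. Both pass.
- **Roller:** its journals were at the same place, within about 0.5 mm, before and after the stop was turned.
- **Bystanders:** I did not re-measure their positions at the end. The arm carried nothing near them, and in the last picture the small ring cutter looked untouched.
- **Unresolved check:** comparing two last pictures 0.4 s apart gave a mean difference of 5.7 grey levels. I put this down to image noise and the arm settling by about 1 mm. I did not trace it further.

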